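# Find the full tin of denture tablets by hefting

### The arm

A 6-joint arm with a two-finger parallel gripper is mounted at the origin on the work surface. World frame = base frame: x ahead of the robot, y to its left, z up, the work surface at z = 0. Lengths are in mm, angles in degrees, forces in N, time in s.
With the tool pointing down it reaches from about 300 to 850 mm from the base axis. Payload 4.2 kg.
Tool frame: the origin (TCP) lies at the centre of the arm's flange, where the gripper is bolted on; the fingertips stand 191 mm ahead of it and the grasp point (between the pads) lies 172 mm ahead of it; z points along the fingers, y is the direction in which the jaws open and shut (so a half turn about z gives the same grasp; the last joint's range is limited). The gripper opens to 91 mm and grips with 3 to 60 N. Pads are 32 mm wide; open, the fingers measure 118 mm over their backs; the gripper's body (76 mm by 178 mm) begins 60 mm behind the grasp point.
Start: joints at [-70.531, 18.312, 89.639, -0, 72.044, -1.146], TCP at [202.448, -538.18, 404.776] pointing down, gripper open.
Joint ranges: [-177.97, 177.97], [-48.28, 115.42], [12.27, 149.76], [-77.06, 257.06], [2.81, 150.46], [-146.56, 146.56]. Speed limits (degrees/s): [147.25, 147.25, 180, 180, 180, 180].

### API

Orientations are given as [roll, pitch, yaw] about the fixed x, y, z axes, in that order (R = Rz(yaw) Ry(pitch) Rx(roll)).
In Python, from workcell import status, vision, ticket gives the robot as it stands.
- The arm moves only by the shell command python3 -m jog 'ROWS' [FORCE]. ROWS is JSON, a list of rows, each a list of 7 numbers: the finger opening in m, from 0 to 0.0912, then the shift along the tool's x, y, z in m, then the turn, a rotation vector about the tool's x, y, z in rad. A call has 1 to 12 rows; each row shifts and turns the commanded pose from where the row before left it, along the tool's axes as they then stand; what a row does not reach is not made up. A row lasts 1/8 s, in which the tool goes at most 62.5 mm and 10.7 degrees, less where a joint would pass 70% of its speed; a pose out of reach is approached as far as the arm can. A call with a gripper value outside its range is refused whole. The fingers move at their own pace and stop on an object; FORCE is the grip in N (left out, the last holds). Time passes only in rows, so rows that do not move let the fingers close. It gives the time, the measured TCP pose, the force and the opening at its end, in the units of the state.
- status.state(): the state, without advancing time (a new reading comes with each control period).
- vision.grab_frame(name): name is "side" or "top"; returns a dict with "color" (384x512x3 uint8, blue, green, red), "depth" (384x512 float32, mm along the optical axis (not along the pixel's ray), 0 where there is no reading), "fov_y" (degrees; the focal length in pixels is half the picture's height over the tangent of half this angle, whatever the lens; pixels are square), "cx", "cy" (the principal point, pixels), "pose" (4x4, takes a point from camera to world coordinates). Camera axes: x right, y down, z forward; pixel columns grow to the right and rows downward; lengths in mm; the calibration is good to about 2 mm. A picture is of the moment at which its call begins.
- ticket.job_done(): hands the job in, once; it reports no verdict.
Trained networks look in the newest picture that a camera, given by its name, has taken for a name from the list of things; names that differ only in an ending like _2 or _b are one class to them, and where a whole thing is asked for, a point or a joint stands for the part that bears it (a point fixed in the world has none). Each returns a list of dicts, best first, with "p" (0 to 1); they miss things now and then, are a little off and sometimes report something else, mostly with a low value. They report only what shows in the picture. A call takes as long as a camera call. They do not tell look-alikes from the thing itself.
- vision.find_in(camera, label): "location" ([x, y, z] in mm, in world coordinates, good to about 4 mm: the middle of the surface that is visible of it).
- vision.silhouettes(camera, label): "pixels" (384x512 bool, what is visible of it).
The state is a dict: "time_s": time; "qpos": joint angles; "qvel": joint speeds; "effort": joint torques, N m; "ee_pos": TCP position; "ee_rot": TCP orientation; "force": force on the tool from outside, world axes, zero at the start; "torque": the same for the moment, N m; "gripper_width": finger opening in mm.
Only numpy, scipy, OpenCV 4.12 (cv2) and the standard library are available. Lean on these libraries where they do the work, as an engineer would, in place of code of your own. Each camera call takes 0.05 s, during which the arm holds its last target.

### The job

Three identical closed tins of denture-cleaning tablets stand in a row on the wooden tray: one is still full, the other two are part used. Working along the row from the robot's left to its right, pick each tin up clear of the tray to feel its weight and set it back upright where it stood, without dropping or toppling any tin or disturbing the other things on the sill. Finish while holding the heaviest tin up, upright and still in the gripper, with its underside at least 15 cm above the sill, ready to be taken; do not put it down again.

Things in the scene. Friction and masses are not known exactly. Their poses are not given: they have to be found in the camera images.
- tin_left_mid (a point): centre, half-way up, of the leftmost (robot's left) of the three closed tins on the tray (left = +y, right = -y). Plain bare-metal cylinder with a press-on lid, 60 mm across, 90 mm tall, standing upright; z axis up along the tin. The three look exactly alike, 33 to 57 mm of free space between neighbours. Total mass of a full tin 0.31 to 0.38 kg, of a part-used one 0.12 to 0.20 kg; any of the three may be the full one. The contents may shift 2 mm inside.
- tin_middle_mid (a point): centre, half-way up, of the middle of the three closed tins on the tray (left = +y, right = -y). Plain bare-metal cylinder with a press-on lid, 60 mm across, 90 mm tall, standing upright; z axis up along the tin. The three look exactly alike, 33 to 57 mm of free space between neighbours. Total mass of a full tin 0.31 to 0.38 kg, of a part-used one 0.12 to 0.20 kg; any of the three may be the full one. The contents may shift 2 mm inside.
- tin_right_mid (a point): centre, half-way up, of the rightmost (robot's right) of the three closed tins on the tray (left = +y, right = -y). Plain bare-metal cylinder with a press-on lid, 60 mm across, 90 mm tall, standing upright; z axis up along the tin. The three look exactly alike, 33 to 57 mm of free space between neighbours. Total mass of a full tin 0.31 to 0.38 kg, of a part-used one 0.12 to 0.20 kg; any of the three may be the full one. The contents may shift 2 mm inside.
- tin_left: the leftmost tin as a body; origin at the centre of its underside, 45 mm below point tin_left_mid
- tin_middle: the middle tin as a body; origin at the centre of its underside, 45 mm below point tin_middle_mid
- tin_right: the rightmost tin as a body; origin at the centre of its underside, 45 mm below point tin_right_mid
- tray: low wooden tray fixed to the sill, 130 x 370 mm outside, rim 14 mm high and 6 mm thick, floor 6 mm above the sill; origin at the centre of its underside; its y axis runs along the row of tins (towards the left one), its x axis across the row, away from the robot
- tumbler: bystander: clear acrylic tumbler, 72 mm across the rim, 98 mm tall, off the left end of the tray; origin at the centre of its underside
- denture_pot: bystander: navy lidded denture pot, 87 mm across, 133 mm tall, beyond the right tin; origin at the centre of its underside
- soap_rack: bystander: stainless wire soap rack, 95 x 135 mm, 29 mm tall, beyond the left tin; origin at the centre of its underside
- soap: bystander: cream bar of soap, 52 x 82 x 25 mm, lying on the rack; origin at the centre of its underside
- comb: bystander: black plastic comb, 175 mm long, 33 mm wide, 5 mm thick, lying in front of the tray along the row; origin at the centre of its underside
- denture_brush: bystander: wooden-backed denture brush, 170 mm long, 19 mm wide, 25 mm tall, lying beyond the tray along the row; origin on its underside
- glasses_holder: bystander: chrome spring-clip holder on a round foot of 68 mm, gripping folded reading glasses 136 mm wide; 122 mm tall, off the right end of the tray; origin at the centre of its underside
There are look-alikes about, which are no part of the job. Leave any yellow look-alike of the tin_middle alone.

How it is judged (in metres and radians):
On the way, in this order (a step that is already met when the one before it is completed fails the run):
1. the left tin is lifted at least 15 mm clear of the tray by the gripper (z of tin_left_mid in the frame of tray above 0.066 m and contact force between the fingers and tin_left above 0.5 N), for 0.2 s.
2. the middle tin is lifted at least 15 mm clear of the tray by the gripper (z of tin_middle_mid in the frame of tray above 0.066 m and contact force between the fingers and tin_middle above 0.5 N), for 0.2 s.
3. the right tin is lifted at least 15 mm clear of the tray by the gripper (z of tin_right_mid in the frame of tray above 0.066 m and contact force between the fingers and tin_right above 0.5 N), for 0.2 s.
At the end, for the whole second after the job is handed in: Full tin held by the fingers alone, underside over 145 mm above the sill, within 0.25 rad of upright, slower than 30 mm/s; the two part-used tins stand let go and upright on the tray, each within 30 mm of its start (a standing tin loads the tray with under 2.45 N only if part used) (((contact force between the fingers and tin_left above 1 N and height (world z) of tin_left_mid above 0.19 m and angle between tin_left_mid's own z axis and vertical below 0.25 rad and linear speed of tin_left below 0.03 m/s and contact force between tin_left and tray below 0.05 N and distance of each of tin_middle_mid, tin_right_mid from where it was at the start of the episode below 0.03 m and angle between each of tin_middle_mid, tin_right_mid's own z axis and vertical below 0.1 rad and contact force between the fingers and tin_middle below 0.1 N and contact force between each of tin_middle, tin_right and tin_left below 0.05 N and contact force between tin_middle and tray between 0.6 and 2.45 N and contact force between the fingers and tin_right below 0.1 N and contact force between tin_right and tray between 0.6 and 2.45 N) or (contact force between the fingers and tin_middle above 1 N and height (world z) of tin_middle_mid above 0.19 m and angle between tin_middle_mid's own z axis and vertical below 0.25 rad and linear speed of tin_middle below 0.03 m/s and contact force between tin_middle and tray below 0.05 N and distance of each of tin_left_mid, tin_right_mid from where it was at the start of the episode below 0.03 m and angle between each of tin_left_mid, tin_right_mid's own z axis and vertical below 0.1 rad and contact force between the fingers and tin_left below 0.1 N and contact force between each of tin_left, tin_right and tin_middle below 0.05 N and contact force between tin_left and tray between 0.6 and 2.45 N and contact force between the fingers and tin_right below 0.1 N and contact force between tin_right and tray between 0.6 and 2.45 N) or (contact force between the fingers and tin_right above 1 N and height (world z) of tin_right_mid above 0.19 m and angle between tin_right_mid's own z axis and vertical below 0.25 rad and linear speed of tin_right below 0.03 m/s and contact force between tin_right and tray below 0.05 N and distance of each of tin_left_mid, tin_middle_mid from where it was at the start of the episode below 0.03 m and angle between each of tin_left_mid, tin_middle_mid's own z axis and vertical below 0.1 rad and contact force between the fingers and tin_left below 0.1 N and contact force between each of tin_left, tin_middle and tin_right below 0.05 N and contact force between tin_left and tray between 0.6 and 2.45 N and contact force between the fingers and tin_middle below 0.1 N and contact force between tin_middle and tray between 0.6 and 2.45 N))); the arm keeps its last pose, push and grip.
It fails at once if a tin tips over by more than 0.6 rad (angle between any of tin_left_mid, tin_middle_mid, tin_right_mid's own z axis and vertical above 0.6 rad).
It fails at once if a tin is dropped (falls faster than 0.6 m/s out of the fingers, about 18 mm) ((linear speed of tin_left above 0.6 m/s and contact force between the fingers and tin_left below 0.05 N) or (linear speed of tin_middle above 0.6 m/s and contact force between the fingers and tin_middle below 0.05 N) or (linear speed of tin_right above 0.6 m/s and contact force between the fingers and tin_right below 0.05 N)).
It fails at once if another thing on the sill is shifted by more than 30 mm or knocked over (distance of any of tumbler, denture_pot, soap_rack, soap, comb, denture_brush, glasses_holder from where it was at the start of the episode above 0.03 m or angle between any of tumbler, denture_pot, soap_rack, soap, comb, denture_brush, glasses_holder's own z axis and vertical above 0.5 rad).
It also fails if it takes over 69 s, if anything falls off the work surface, if the arm or the gripper's body presses on something with over 40 N, if the wrist force passes 120 N, or if a joint passes its speed limit or range.

## Working session

There is one attempt and no reset: what is moved stays moved. The work goes in short steps, Python scripts to look and compute and a shell command to move; the robot and the scene stay as the last step left them, time stands still between calls to the robot, and variables do not carry over. Pictures are saved under pics/ and viewed, and the job is handed in when it is done.

```bash
mkdir -p pics; ls; python3 - <<'E'
from workcell import status, vision
import cv2, numpy as np
print(status.state())
for c in ("side","top"):
    f=vision.grab_frame(c); cv2.imwrite(f"pics/{c}0.png",f["color"]); print(c,f["fov_y"],f["cx"],f["cy"],np.round(f["pose"],3).tolist())
    for l in ("tin_left_mid","tin_middle","tray","tumbler","denture_pot","soap_rack","soap","comb","denture_brush","glasses_holder"):
        print(l,[(np.round(d["location"]).tolist(),round(d["p"],2)) for d in vision.find_in(c,l)])
E
```

```text
pics
{'time_s': 0.0, 'qpos': array([-7.05292034e+01,  1.83531048e+01,  8.97052279e+01,  6.67403077e-04,
        7.20420807e+01, -1.14555633e+00]), 'qvel': array([ 0.01033265, -0.02153557, -0.09144538,  0.09567562,  0.07875819,
        0.01639196]), 'effort': array([ 1.32293935e-04, -4.12456083e+01, -2.31970793e+01,  7.28810183e-02,
        4.58734052e-02, -1.25587253e-04]), 'ee_pos': array([ 202.41820035, -538.03307308,  403.91327899]), 'ee_rot': array([-1.79899619e+02, -2.64190521e-03,  2.06161443e+01]), 'force': array([-0.26255445,  0.15452287,  0.37150532]), 'torque': array([ 0.02277942, -0.03240079, -0.01939004]), 'gripper_width': 91.1884778874168}
side 55.85216607757708 260.9866201900194 196.79046443522137 [[-0.893, -0.233, 0.384, 192.395], [-0.449, 0.506, -0.737, 799.349], [-0.023, -0.831, -0.556, 649.372], [0.0, 0.0, 0.0, 1.0]]
tin_left_mid [([485.0, 24.0, 72.0], 0.83), ([499.0, -183.0, 88.0], 0.27)]
tin_middle [([477.0, -78.0, 80.0], 0.67), ([541.0, 213.0, 68.0], 0.63), ([665.0, -136.0, 59.0], 0.58), ([492.0, -184.0, 88.0], 0.2)]
tray [([470.0, 0.0, 6.0], 0.92)]
tumbler [([54
[... 516 characters left out ...]
 -0.009, 0.011, 23.899], [-0.009, -0.185, -0.983, 1273.814], [0.0, 0.0, 0.0, 1.0]]
tin_left_mid [([495.0, 5.0, 91.0], 0.66)]
tin_middle [([672.0, -157.0, 87.0], 0.8), ([489.0, -94.0, 88.0], 0.76), ([656.0, -284.0, 116.0], 0.62), ([647.0, 14.0, 45.0], 0.38)]
tray [([489.0, -88.0, 7.0], 0.75)]
tumbler [([557.0, 204.0, 44.0], 0.66), ([489.0, -408.0, 81.0], 0.27), ([658.0, -281.0, 116.0], 0.24)]
denture_pot [([658.0, -281.0, 117.0], 0.8)]
soap_rack [([657.0, 27.0, 26.0], 0.82)]
soap [([649.0, 14.0, 47.0], 0.65), ([508.0, -197.0, 92.0], 0.44)]
comb [([398.0, -114.0, 6.0], 0.74)]
denture_brush [([600.0, -89.0, 14.0], 0.75), ([492.0, 4.0, 92.0], 0.23)]
glasses_holder [([488.0, -408.0, 83.0], 0.57)]
```

View pics/side0.png

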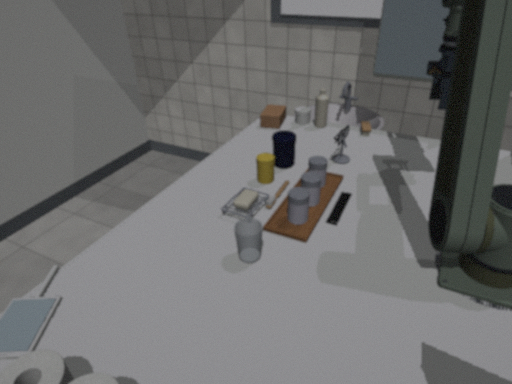

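View pics/top0.png

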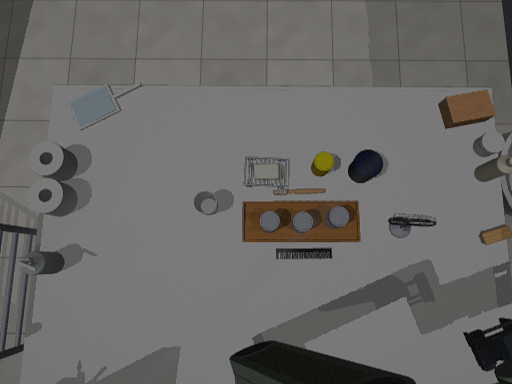

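```bash
cat > h.py <<'E'
import numpy as np, cv2
from workcell import vision
def cloud(f):
    H,W=f["depth"].shape; fl=H/2/np.tan(np.radians(f["fov_y"]/2))
    v,u=np.mgrid[:H,:W]; z=f["depth"].astype(float)
    P=np.stack([(u-f["cx"])/fl*z,(v-f["cy"])/fl*z,z,np.ones_like(z)],-1)@np.array(f["pose"]).T
    P[z==0]=np.nan
    return P[...,:3]
E
python3 - <<'E'
from h import *
from workcell import status
P={}
for c in ("top","side"):
    f=vision.grab_frame(c); p=cloud(f); P[c]=p
    for n,(x,y) in {"L":(495,5),"M":(489,-94),"R":(503,-190),"Y":(672,-157)}.items():
        m=(abs(p[...,0]-x)<50)&(abs(p[...,1]-y)<42)&(p[...,2]>85)&(p[...,2]<115)
        q=p[m]; 
        (cx,cy),r=cv2.minEnclosingCircle(q[:,:2].astype(np.float32))
        print(c,n,len(q),np.round(np.median(q,0),1),np.round((np.percentile(q,2,0)+np.percentile(q,98,0))/2,1),np.round([cx,cy,r],1))
img=cv2.imread("pics/side0.png")[90:290,120:400]
cv2.imwrite("pics/crop0.png",cv2.resize(img,None,fx=2.8,fy=2.8,interpolation=2))
E
```

```text
top L 326 [490.    4.5  95.9] [489.4   4.6  95.2] [489.8   4.   30.3]
top M 332 [488.5 -93.3  95.7] [488.5 -94.6  95. ] [489.4 -94.7  30.4]
top R 336 [ 504.6 -200.9   95.9] [ 505.9 -201.2   95.2] [ 505.8 -201.3   30.4]
top Y 295 [ 674.6 -162.1   90. ] [ 674.9 -161.3   90.3] [ 675.  -161.    30.3]
side L 278 [488.8  11.9  95.7] [489.7   7.1  92.3] [489.7   5.4  31.7]
side M 233 [487.9 -87.5  95.8] [488.9 -92.   92.4] [490.9 -93.   31.6]
side R 193 [ 504.7 -192.3   95.4] [ 505.8 -199.8   91.9] [ 508.4 -199.4   33.4]
side Y 147 [ 674.6 -157.4   90. ] [ 675.1 -158.7   89.8] [ 676.  -158.5   31.1]
```

Top picture: three bare-metal tins stand on the tray at about (270,222), (303,222) and (339,216). The yellow look-alike at (323,162) is behind the tray and is left alone. I'll check the enlarged crop and turn the wrist (at height) so the jaws open along x, across the row.

View pics/crop0.png

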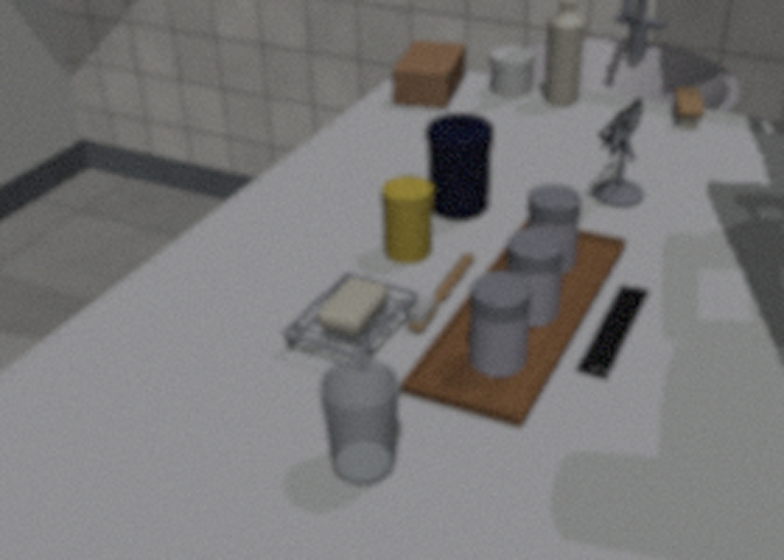

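```bash
python3 -m jog '[[0.0912,0,0,0,0,0,-0.173],[0.0912,0,0,0,0,0,-0.173],[0.0912,0,0,0,0,0,-0.173],[0.0912,0,0,0,0,0,-0.173],[0.0912,0,0,0,0,0,-0.173],[0.0912,0,0,0,0,0,-0.173],[0.0912,0,0,0,0,0,-0.173],[0.0912,0,0,0,0,0,0]]' 25
```

```text
time_s: 2.2
ee_pos: [202.5, -538.2, 404.8]
ee_rot: [180.0, 0.0, 89.9]
force: [0.4, -0.1, -0.9]
gripper_width: 91.6
```

The crop confirms it: the three grey tins are on the tray at crop pixels (498,325), (535,275) and (553,225). The yellow one at (408,220) stands outside the tray. Next, over the left tin.

```bash
python3 -m jog '[[0.0912,0.0452,0.0239,0,0,0,0],[0.0912,0.0452,0.0239,0,0,0,0],[0.0912,0.0452,0.0239,0,0,0,0],[0.0912,0.0452,0.0239,0,0,0,0],[0.0912,0.0452,0.0239,0,0,0,0],[0.0912,0.0452,0.0239,0,0,0,0],[0.0912,0.0452,0.0239,0,0,0,0],[0.0912,0.0452,0.0239,0,0,0,0],[0.0912,0.0452,0.0239,0,0,0,0],[0.0912,0.0452,0.0239,0,0,0,0],[0.0912,0.0452,0.0239,0,0,0,0],[0.0912,0.0452,0.0239,0,0,0,0]]'; python3 -m jog '[[0.0912,0,0,0,0,0,0],[0.0912,0,0,0,0,0,0]]'
```

```text
time_s: 3.7
ee_pos: [489.8, 5.9, 405.0]
ee_rot: [180.0, 0.0, 89.8]
force: [0.3, 0.2, -0.3]
gripper_width: 91.4
time_s: 3.95
ee_pos: [489.0, 4.0, 404.6]
ee_rot: [-180.0, 0.0, 89.9]
force: [-0.8, 0.2, -0.4]
gripper_width: 91.1
```

```bash
python3 -m jog '[[0.0912,0,0.0005,0.035,0,0,0],[0.0912,0,0,0.035,0,0,0],[0.0912,0,0,0.035,0,0,0],[0.0912,0,0,0.035,0,0,0],[0.0912,0,0,0.025,0,0,0],[0.0912,0,0,0.014,0,0,0],[0.0912,0,0,0,0,0,0],[0.0912,0,0,0,0,0,0]]'; python3 - <<'E'
import cv2
from workcell import vision
f=vision.grab_frame("side"); cv2.imwrite("pics/side1.png",cv2.resize(f["color"][90:290,120:400],None,fx=2.8,fy=2.8,interpolation=2))
E
```

```text
time_s: 4.95
ee_pos: [490.1, 3.9, 226.7]
ee_rot: [179.9, 0.0, 90.0]
force: [0.2, 0.7, 0.0]
gripper_width: 91.0
```

View pics/side1.png

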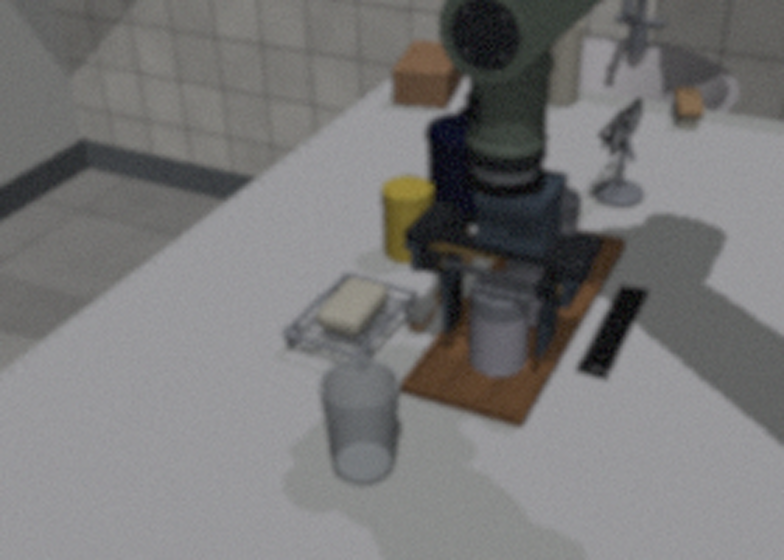

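Fingers straddle the left tin (crop pixel 498,325) front and back, well centred. Close, then lift.

```bash
python3 -m jog '[[0.04,0,0,0,0,0,0],[0.04,0,0,0,0,0,0],[0.04,0,0,0,0,0,0],[0.04,0,0,0,0,0,0],[0.04,0,0,0,0,0,0],[0.04,0,0,0,0,0,0]]' 25
```

```text
time_s: 5.75
ee_pos: [489.8, 4.2, 225.9]
ee_rot: [180.0, 0.0, 90.0]
force: [-0.5, 0.2, 2.3]
gripper_width: 59.6
```

```bash
python3 -m jog '[[0.04,0,0,-0.005,0,0,0],[0.04,0,0,-0.01,0,0,0],[0.04,0,0,-0.012,0,0,0],[0.04,0,0,-0.008,0,0,0],[0.04,0,0,0,0,0,0],[0.04,0,0,0,0,0,0],[0.04,0,0,0,0,0,0]]'; for i in 1 2 3 4; do python3 -m jog '[[0.04,0,0,0,0,0,0]]' | grep -E "force|width"; done; python3 - <<'E'
import cv2
from workcell import vision,status
f=vision.grab_frame("side"); cv2.imwrite("pics/side2.png",cv2.resize(f["color"][90:290,120:400],None,fx=2.8,fy=2.8,interpolation=2))
print(status.state()["effort"],status.state()["force"])
E
```

```text
time_s: 6.62
ee_pos: [489.6, 4.2, 260.4]
ee_rot: [-179.9, 0.0, 90.0]
force: [-0.5, -0.3, -3.3]
gripper_width: 60.4
force: [0.7, 0.0, -3.4]
gripper_width: 60.1
force: [0.4, -0.0, -2.5]
gripper_width: 59.5
force: [0.4, -0.2, -3.1]
gripper_width: 59.6
force: [-0.3, 0.1, -4.3]
gripper_width: 60.0
[ 1.24503172e-04 -3.81003320e+01 -1.87400794e+01  5.64404705e-02
  3.79823777e-02  2.57903267e-06] [-0.91967468  0.08415709 -3.28082496]
```

View pics/side2.png

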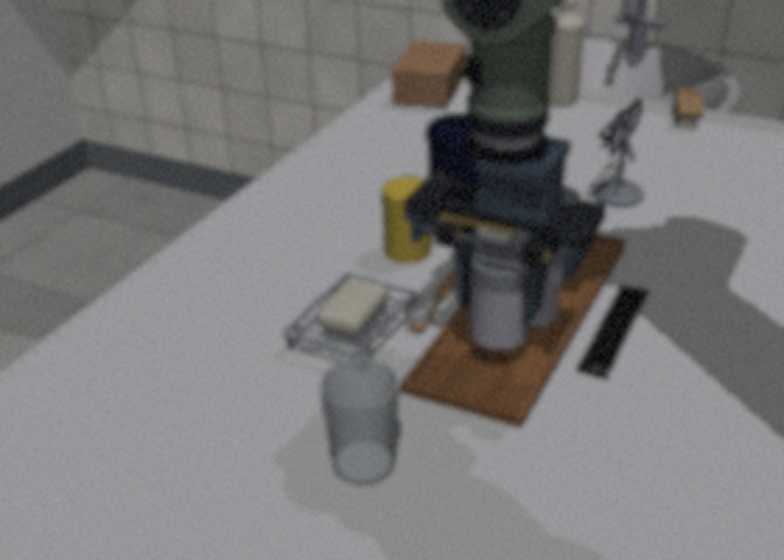

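Left tin is up clear of the tray (crop pixel 498,300), reading about 3.3 N, which is consistent with the full one. Setting it back gently.

```bash
python3 -m jog '[[0.04,0,0,0.008,0,0,0],[0.04,0,0,0.012,0,0,0],[0.04,0,0,0.009,0,0,0],[0.04,0,0,0.004,0,0,0],[0.04,0,0,0.0015,0,0,0],[0.04,0,0,0.0005,0,0,0],[0.04,0,0,0,0,0,0],[0.04,0,0,0,0,0,0]]'
```

```text
time_s: 8.18
ee_pos: [489.8, 4.2, 225.9]
ee_rot: [180.0, 0.0, 90.0]
force: [-0.7, -0.2, -3.7]
gripper_width: 59.8
```

```bash
python3 -m jog '[[0.04,0,0,0.0005,0,0,0],[0.04,0,0,0.0005,0,0,0],[0.04,0,0,0,0,0,0],[0.04,0,0,0,0,0,0]]'
```

```text
time_s: 8.68
ee_pos: [489.8, 4.2, 225.8]
ee_rot: [180.0, 0.0, 90.0]
force: [-2.2, -0.1, 6.8]
gripper_width: 59.3
```

```bash
python3 -m jog '[[0.0912,0,0,0,0,0,0],[0.0912,0,0,0,0,0,0],[0.0912,0,0,0,0,0,0],[0.0912,0,0,0,0,0,0],[0.0912,0,0,-0.02,0,0,0],[0.0912,0,0,-0.04,0,0,0],[0.0912,0,0,-0.04,0,0,0],[0.0912,0,0,-0.03,0,0,0],[0.0912,0,0,0,0,0,0],[0.0912,0,0,0,0,0,0]]'; python3 - <<'E'
from h import *
from workcell import status
s=status.state();print(s["force"],s["ee_pos"])
for c in ("top","side"):
    f=vision.grab_frame(c); p=cloud(f)
    cv2.imwrite(f"pics/{c}3.png",f["color"])
    for n,(x,y) in {"L":(489,4),"M":(489,-94),"R":(505,-201)}.items():
        m=(abs(p[...,0]-x)<40)&(abs(p[...,1]-y)<42)&(p[...,2]>85)&(p[...,2]<105)
        q=p[m]
        if len(q)<20: print(c,n,len(q)); continue
        (cx,cy),r=cv2.minEnclosingCircle(q[:,:2].astype(np.float32))
        print(c,n,len(q),np.round(np.median(q,0),1),np.round([cx,cy,r],1))
E
```

```text
time_s: 9.93
ee_pos: [489.3, 4.2, 353.8]
ee_rot: [-179.9, 0.0, 90.0]
force: [-0.1, -0.5, -0.6]
gripper_width: 91.4
[-0.0856758  -0.48385331 -0.56685033] [489.33151966   4.2117598  353.79076702]
top L 0
top M 112 [ 491.4 -111.    95.6] [ 490.  -104.9   28.2]
top R 337 [ 504.7 -201.2   95.6] [ 506.1 -202.    30.7]
side L 275 [489.2  12.   95.9] [491.9   4.7  32.2]
side M 209 [490.6 -83.3  95.2] [492.4 -92.9  33.6]
side R 102 [ 515.8 -192.2   95.8] [ 506.9 -197.9   30.2]
```

View pics/side3.png

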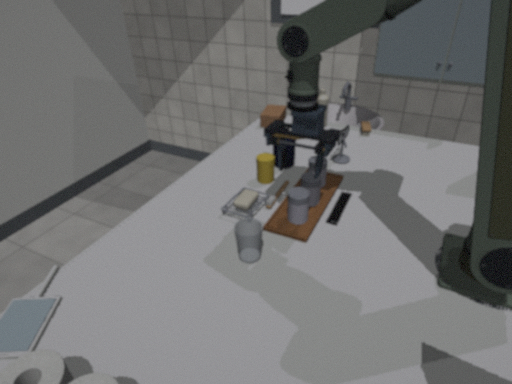

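Left tin stands upright in its place at (298,206). Now to the middle tin.

```bash
python3 -m jog '[[0.0912,-0.03,0,0,0,0,0],[0.0912,-0.04,0,0,0,0,0],[0.0912,-0.0285,0,0,0,0,0],[0.0912,0,0,0,0,0,0],[0.0912,0,0,0.035,0,0,0],[0.0912,0,0,0.035,0,0,0],[0.0912,0,0,0.03,0,0,0],[0.0912,0,0,0.02,0,0,0],[0.0912,0,0,0.007,0,0,0],[0.0912,0,0,0,0,0,0],[0.0912,0,0,0,0,0,0]]'; python3 -m jog '[[0.04,0,0,0,0,0,0],[0.04,0,0,0,0,0,0],[0.04,0,0,0,0,0,0],[0.04,0,0,0,0,0,0],[0.04,0,0,0,0,0,0],[0.04,0,0,0,0,0,0]]'
```

```text
time_s: 11.4
ee_pos: [490.1, -94.1, 228.5]
ee_rot: [179.9, 0.0, 90.0]
force: [-0.1, 0.1, 0.5]
gripper_width: 91.3
time_s: 12.15
ee_pos: [489.7, -94.3, 227.9]
ee_rot: [180.0, 0.0, 90.0]
force: [-2.1, -0.7, 3.1]
gripper_width: 59.7
```

```bash
python3 -m jog '[[0.04,0,0,-0.005,0,0,0],[0.04,0,0,-0.01,0,0,0],[0.04,0,0,-0.012,0,0,0],[0.04,0,0,-0.008,0,0,0],[0.04,0,0,0,0,0,0],[0.04,0,0,0,0,0,0],[0.04,0,0,0,0,0,0]]'; for i in 1 2 3 4; do python3 -m jog '[[0.04,0,0,0,0,0,0]]' | grep -E "force|width"; done; python3 - <<'E'
import cv2
from workcell import vision,status
f=vision.grab_frame("side"); cv2.imwrite("pics/side4.png",cv2.resize(f["color"][90:290,120:400],None,fx=2.8,fy=2.8,interpolation=2))
print(status.state()["force"])
E
```

```text
time_s: 13.02
ee_pos: [489.6, -94.3, 262.4]
ee_rot: [-180.0, -0.0, 90.0]
force: [-0.3, -0.3, -2.8]
gripper_width: 59.6
force: [-0.3, 1.1, -0.6]
gripper_width: 59.6
force: [-0.6, -0.7, -1.1]
gripper_width: 59.6
force: [-0.0, 0.7, -1.2]
gripper_width: 59.6
force: [-0.2, 0.0, -2.3]
gripper_width: 59.7
[ 0.49114608  0.38920984 -2.22994614]
```

View pics/side4.png

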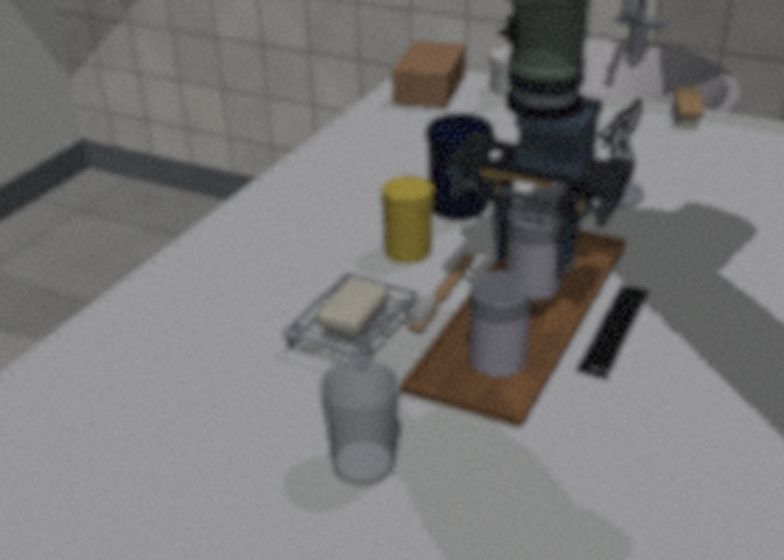

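The middle tin is lifted (crop pixel 535,250) and reads about 1.6 N, so it is part used. The left tin stands at (498,325). Set the middle one back.

```bash
python3 -m jog '[[0.04,0,0,0.008,0,0,0],[0.04,0,0,0.012,0,0,0],[0.04,0,0,0.009,0,0,0],[0.04,0,0,0.004,0,0,0],[0.04,0,0,0.0015,0,0,0],[0.04,0,0,0.0005,0,0,0],[0.04,0,0,0.0003,0,0,0],[0.04,0,0,0,0,0,0],[0.04,0,0,0,0,0,0]]'
```

```text
time_s: 14.7
ee_pos: [489.8, -94.3, 227.9]
ee_rot: [180.0, 0.0, 90.0]
force: [-0.8, 1.3, 3.8]
gripper_width: 59.8
```

```bash
python3 -m jog '[[0.0912,0,0,0,0,0,0],[0.0912,0,0,0,0,0,0],[0.0912,0,0,0,0,0,0],[0.0912,0,0,0,0,0,0],[0.0912,0,0,-0.02,0,0,0],[0.0912,0,0,-0.04,0,0,0],[0.0912,0,0,-0.04,0,0,0],[0.0912,0,0,-0.03,0,0,0],[0.0912,0,0,0,0,0,0]]'; python3 -m jog '[[0.0912,-0.035,0.005,0,0,0,0],[0.0912,-0.04,0.006,0,0,0,0],[0.0912,-0.032,0.0055,0,0,0,0],[0.0912,0,0,0,0,0,0],[0.0912,0,0,0,0,0,0]]'; python3 - <<'E'
from h import *
for c in ("top","side"):
    f=vision.grab_frame(c); p=cloud(f)
    cv2.imwrite(f"pics/{c}5.png",f["color"])
    for n,(x,y) in {"L":(489,4),"M":(489,-94),"R":(505,-201),"pot":(658,-281)}.items():
        m=(abs(p[...,0]-x)<45)&(abs(p[...,1]-y)<42)&(p[...,2]>85)&(p[...,2]<(140 if n=="pot" else 105))
        q=p[m]
        if len(q)<20: print(c,n,len(q)); continue
        (cx,cy),r=cv2.minEnclosingCircle(q[:,:2].astype(np.float32))
        print(c,n,len(q),np.round(np.median(q,0),1),np.round([cx,cy,r],1))
E
```

```text
time_s: 15.82
ee_pos: [490.3, -94.4, 359.7]
ee_rot: [179.7, 0.1, 90.0]
force: [-0.8, 0.2, -0.6]
gripper_width: 91.4
time_s: 16.45
ee_pos: [505.9, -200.8, 356.2]
ee_rot: [-179.9, -0.1, 90.0]
force: [0.5, -0.3, -0.4]
gripper_width: 91.1
top L 327 [490.    4.5  95.6] [489.9   3.7  30.3]
top M 333 [488.8 -95.5  95.7] [489.8 -94.9  30.2]
top R 114 [ 510.3 -185.    95.8] [ 507.4 -191.4   27.5]
top pot 364 [ 675.4 -290.4  120.5] [ 669.2 -288.5   41.7]
side L 279 [489.4  12.   95.7] [489.    5.5  32. ]
side M 235 [489.3 -85.8  95.7] [491.3 -93.8  32.1]
side R 192 [ 505.6 -192.1   95.7] [ 508.  -199.9   32.4]
side pot 375 [ 655.3 -266.9  116.6] [ 664.5 -287.8   43.8]
```

View pics/side5.png

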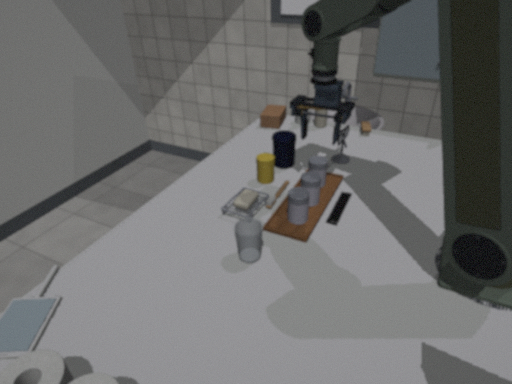

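All three tins stand upright in place at (298,206), (312,188) and (318,168). The pot's near edge is at x≈622 and the body reaches 595, so it is clear. Down to the right tin.

```bash
python3 -m jog '[[0.0912,0,0,0.035,0,0,0],[0.0912,0,0,0.035,0,0,0],[0.0912,0,0,0.03,0,0,0],[0.0912,0,0,0.02,0,0,0],[0.0912,0,0,0.008,0,0,0],[0.0912,0,0,0,0,0,0],[0.0912,0,0,0,0,0,0]]'; python3 -m jog '[[0.04,0,0,0,0,0,0],[0.04,0,0,0,0,0,0],[0.04,0,0,0,0,0,0],[0.04,0,0,0,0,0,0],[0.04,0,0,0,0,0,0],[0.04,0,0,0,0,0,0]]'
```

```text
time_s: 17.42
ee_pos: [506.6, -201.2, 230.4]
ee_rot: [179.9, 0.0, 90.0]
force: [0.1, 0.4, 0.4]
gripper_width: 91.1
time_s: 18.18
ee_pos: [506.2, -201.3, 229.6]
ee_rot: [180.0, 0.0, 90.0]
force: [0.1, 0.9, 2.1]
gripper_width: 59.3
```

```bash
python3 -m jog '[[0.04,0,0,-0.005,0,0,0],[0.04,0,0,-0.01,0,0,0],[0.04,0,0,-0.012,0,0,0],[0.04,0,0,-0.008,0,0,0],[0.04,0,0,0,0,0,0],[0.04,0,0,0,0,0,0],[0.04,0,0,0,0,0,0]]'; for i in 1 2 3 4; do python3 -m jog '[[0.04,0,0,0,0,0,0]]' | grep -E "force|width"; done; python3 - <<'E'
import cv2
from workcell import vision,status
f=vision.grab_frame("side"); cv2.imwrite("pics/side6.png",cv2.resize(f["color"][90:290,120:400],None,fx=2.8,fy=2.8,interpolation=2))
print(status.state()["force"])
E
```

```text
time_s: 19.05
ee_pos: [506.1, -201.2, 264.1]
ee_rot: [-180.0, -0.0, 90.0]
force: [-0.1, -0.1, -1.2]
gripper_width: 59.7
force: [-0.0, 0.3, -0.8]
gripper_width: 59.8
force: [0.1, 0.7, -1.4]
gripper_width: 59.9
force: [-0.6, 0.2, -1.0]
gripper_width: 59.7
force: [-0.0, -0.6, -2.0]
gripper_width: 59.8
[ 0.86493405 -0.5591362  -0.19524294]
```

View pics/side6.png

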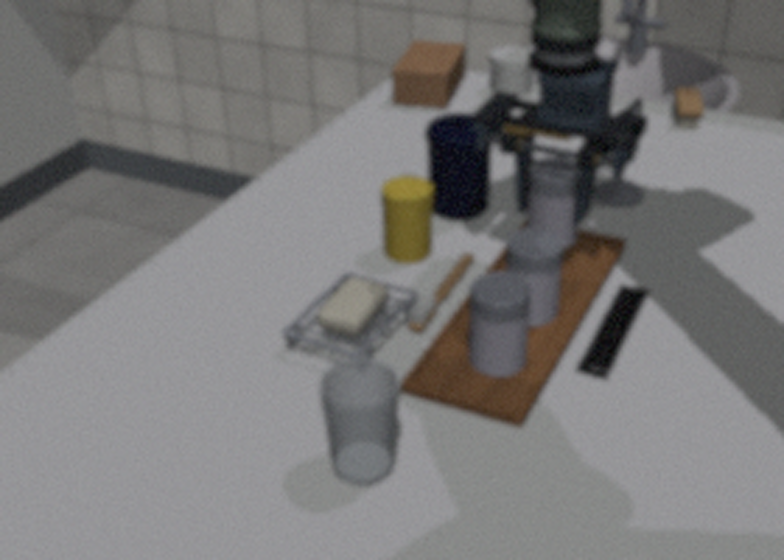

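The right tin is lifted (crop pixel 553,205) and reads about 1.1 N, so it is part used. The full one is the left tin (3.3 N against 1.6 and 1.1). Set the right one back.

```bash
python3 -m jog '[[0.04,0,0,0.008,0,0,0],[0.04,0,0,0.012,0,0,0],[0.04,0,0,0.009,0,0,0],[0.04,0,0,0.004,0,0,0],[0.04,0,0,0.0015,0,0,0],[0.04,0,0,0.0005,0,0,0],[0.04,0,0,0.0003,0,0,0],[0.04,0,0,0,0,0,0],[0.04,0,0,0,0,0,0]]'
```

```text
time_s: 20.72
ee_pos: [506.4, -201.4, 229.6]
ee_rot: [180.0, 0.0, 90.0]
force: [-1.2, 1.0, 2.1]
gripper_width: 59.9
```

```bash
python3 -m jog '[[0.0912,0,0,0,0,0,0],[0.0912,0,0,0,0,0,0],[0.0912,0,0,0,0,0,0],[0.0912,0,0,0,0,0,0],[0.0912,0,0,-0.02,0,0,0],[0.0912,0,0,-0.04,0,0,0],[0.0912,0,0,-0.04,0,0,0],[0.0912,0,0,-0.03,0,0,0],[0.0912,0,0,0,0,0,0]]'; python3 -m jog '[[0.0912,0.035,-0.003,0,0,0,0],[0.0912,0.045,-0.003,0,0,0,0],[0.0912,0.045,-0.004,0,0,0,0],[0.0912,0.045,-0.004,0,0,0,0],[0.0912,0.0355,-0.0025,0,0,0,0],[0.0912,0,0,0,0,0,0],[0.0912,0,0,0,0,0,0]]'; python3 - <<'E'
from h import *
for c in ("top","side"):
    f=vision.grab_frame(c); p=cloud(f)
    cv2.imwrite(f"pics/{c}7.png",f["color"])
    for n,(x,y) in {"L":(489,4),"M":(489,-94),"R":(505,-201)}.items():
        m=(abs(p[...,0]-x)<45)&(abs(p[...,1]-y)<42)&(p[...,2]>85)&(p[...,2]<105)
        q=p[m]
        if len(q)<20: print(c,n,len(q)); continue
        (cx,cy),r=cv2.minEnclosingCircle(q[:,:2].astype(np.float32))
        print(c,n,len(q),np.round(np.median(q,0),1),np.round([cx,cy,r],1))
E
```

```text
time_s: 21.85
ee_pos: [506.7, -201.5, 361.5]
ee_rot: [179.7, 0.1, 90.0]
force: [-0.1, -0.2, -0.8]
gripper_width: 91.5
time_s: 22.72
ee_pos: [489.6, 3.9, 358.2]
ee_rot: [-179.9, 0.0, 90.0]
force: [0.2, 0.2, -0.3]
gripper_width: 91.3
top L 0
top M 108 [ 491.6 -111.1   95.8] [ 489.9 -103.4   28. ]
top R 333 [ 507.  -201.7   96. ] [ 505.7 -202.4   30.8]
side L 278 [489.6  11.6  95.6] [489.9   5.5  31.2]
side M 218 [491.  -84.3  95.6] [491.4 -91.9  32. ]
side R 99 [ 517.2 -191.5   95.9] [ 508.2 -198.7   30.9]
```

View pics/side7.png

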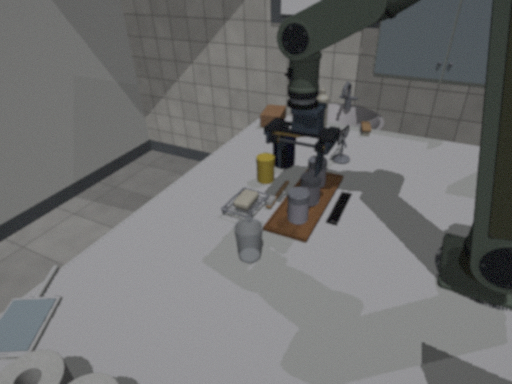

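The gripper is over the left tin, at (298,206). The right tin is back within 1 mm of its start. Grasp the left one again.

```bash
python3 -m jog '[[0.0912,0,0,0.035,0,0,0],[0.0912,0,0,0.035,0,0,0],[0.0912,0,0,0.03,0,0,0],[0.0912,0,0,0.02,0,0,0],[0.0912,0,0,0.01,0,0,0],[0.0912,0,0,0,0,0,0],[0.0912,0,0,0,0,0,0]]'; python3 -m jog '[[0.04,0,0,0,0,0,0],[0.04,0,0,0,0,0,0],[0.04,0,0,0,0,0,0],[0.04,0,0,0,0,0,0],[0.04,0,0,0,0,0,0],[0.04,0,0,0,0,0,0]]' 30;  python3 -m jog '[[0.04,0,0,-0.005,0,0,0],[0.04,0,0,-0.012,0,0,0],[0.04,0,0,-0.02,0,0,0],[0.04,0,0,-0.025,0,0,0],[0.04,0,0,-0.025,0,0,0],[0.04,0,0,-0.025,0,0,0],[0.04,0,0,-0.025,0,0,0],[0.04,0,0,-0.02,0,0,0],[0.04,0,0,-0.012,0,0,0],[0.04,0,0,-0.006,0,0,0],[0.04,0,0,0,0,0,0],[0.04,0,0,0,0,0,0]]'; for i in 1 2 3 4; do python3 -m jog '[[0.04,0,0,0,0,0,0],[0.04,0,0,0,0,0,0]]' | grep -E "force|width"; done; python3 - <<'E'
from h import *
from workcell import status
s=status.state(); print(s["ee_pos"],s["force"],s["time_s"],np.abs(s["qvel"]).max())
for c in ("top","side"):
    f=vision.grab_frame(c); p=cloud(f)
    cv2.imwrite(f"pics/{c}8.png",f["color"])
    for l in ("tumbler","denture_pot","soap_rack","soap","comb","denture_brush","glasses_holder"):
        print(l,[(np.round(d["location"]).tolist(),round(d["p"],2)) for d in vision.find_in(c,l)][:1])
    for n,(x,y) in {"M":(489,-94),"R":(505,-201)}.items():
        q=p[(abs(p[...,0]-x)<45)&(abs(p[...,1]-y)<42)&(p[...,2]>85)&(p[...,2]<105)]
        if len(q)>20: print(c,n,len(q),np.round(cv2.minEnclosingCircle(q[:,:2].astype(np.float32))[0],1))
    q=p[(abs(p[...,0]-489)<40)&(abs(p[...,1]-4)<42)&(p[...,2]>100)]
    print(c,"L low z",np.round(np.percentile(q[:,2],[1,5]),1) if len(q) else 0)
E
```

```text
time_s: 23.7
ee_pos: [490.2, 4.0, 229.9]
ee_rot: [179.9, 0.0, 90.0]
force: [-0.2, -0.6, 0.0]
gripper_width: 91.5
time_s: 24.45
ee_pos: [489.9, 4.2, 229.3]
ee_rot: [180.0, 0.0, 90.0]
force: [0.1, 0.4, 2.4]
gripper_width: 59.6
time_s: 25.95
ee_pos: [489.6, 4.2, 403.3]
ee_rot: [-179.9, 0.0, 90.0]
force: [0.5, 0.9, -3.1]
gripper_width: 59.8
force: [0.2, 0.2, -3.4]
gripper_width: 59.3
force: [-0.7, 0.9, -3.3]
gripper_width: 59.6
force: [0.9, -0.0, -3.8]
gripper_width: 59.5
force: [0.3, -0.5, -3.5]
gripper_width: 59.7
[489.73521878   4.21562005 404.13425277] [ 0.26703085 -0.53271561 -3.46686396] 26.95 0.14287315048495866
tumbler [([558.0, 205.0, 43.0], 0.79)]
denture_pot [([658.0, -280.0, 118.0], 0.6)]
soap_rack [([694.0, 15.0, 30.0], 0.68)]
soap [([663.0, 14.0, 46.0], 0.62)]
comb [([402.0, -130.0, 6.0], 0.69)]
denture_brush [([603.0, -148.0, 15.0], 0.42)]
glasses_holder [([487.0, -409.0, 80.0], 0.84)]
top M 85 [490.3 -94.3]
top R 331 [ 506.6 -201.8]
top L low z [391.  394.2]
tumbler [([541.0, 212.0, 65.0], 0.97)]
denture_pot [([668.0, -252.0, 66.0], 0.67)]
soap_rack [([642.0, 35.0, 30.0], 0.69)]
soap [([648.0, 30.0, 44.0], 0.66)]
comb [([402.0, -96.0, 4.0], 0.57)]
denture_brush [([594.0, -60.0, 9.0], 0.44)]
glasses_holder [([484.0, -402.0, 60.0], 0.55)]
side M 238 [491.2 -92.1]
side R 161 [ 508.4 -200.5]
side L low z [188.7 208.7]
```

View pics/side8.png

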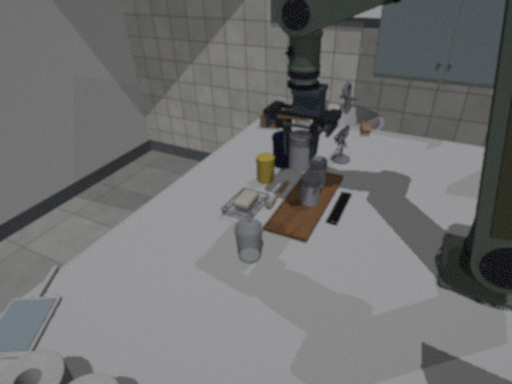

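The left tin is held upright at (300,150), with its underside about 181 mm up, reading about 3.5 N and still. The others stand at (312,188) and (318,168), and the side view shows the bystanders unmoved. Handing in.

```bash
python3 -c "
from workcell import ticket
print(ticket.job_done())"
```

```text
the job is handed in; nothing more can be done
None
```

I lifted the left, middle and right tins in turn and set each back where it stood. They read about 3.3 N, 1.6 N and 1.1 N, so the left tin is the full one. I picked it up again (3.5 N) and handed in at about 27 s, with it held upright and still and its underside about 181 mm above the sill.

- **Other tins:** at the last check the middle and right tins stood upright within about 1–2 mm of where they started.
- **Bystanders:** the side camera showed every bystander within a few mm of its first position except the denture pot, which read about 20 mm off there because the arm partly hid it. The top camera put the pot within 1 mm.
- **Disagreement:** the last top-camera readings for the rack, soap, comb and brush differed from the first by 14 to 59 mm. The arm was covering part of each there, and the side view showed them unmoved, so I took these as hidden views rather than movement.
- **Weights:** the force readings were noisy, by up to about 1 N each, but the gap between the full tin and the others was clear.

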